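Bring the grinding ball to the bead mill's feed chute

ROBOT

A 7-joint arm with a two-finger parallel gripper is mounted at the origin on the work surface. World frame = base frame: x ahead of the robot, y to its left, z up, the work surface at z = 0. Lengths are in m, angles in rad, forces in N, time in s.
With the tool pointing down it reaches from about 0.425 to 0.925 m from the base axis. Payload 6.8 kg.
Tool frame: the origin (TCP) lies at the very end of the fingers, on their centre line; the grasp point (between the pads) lies 19 mm behind it (r.grip_depth is the distance from the TCP to the grasp point, in m); z points along the fingers, y is the direction in which the jaws open and shut (so a half turn about z gives the same grasp; the last joint's range is limited). The gripper opens to 85 mm and grips with 20 to 120 N. Pads are 22 mm wide; open, the fingers measure 114 mm over their backs; the gripper's body (76 mm by 85 mm) begins 54 mm behind the grasp point. The pads swing forward as they close: fully open they stand 13 mm farther back than shut.
Start: joints at [1.123, 0.477, 0.022, 1.555, -0.011, 1.109, -0.083], TCP at [0.225, -0.636, 0.231] pointing down, gripper open.
Joint ranges: [-2.96, 2.96], [-0.34, 2.1], [-1.41, 1.46], [0.24, 2.44], [-1.37, 4.51], [0.17, 1.92], [-2.96, 2.96]. Speed limits (rad/s): [2.39, 2.39, 3.14, 3.14, 3.14, 3.14, 3.14].

INTERFACE

Orientations are given as a rotation vector (axis times angle).
In Python, from bench import status, eyes, workorder, spotter, r gives the robot as it stands.
- The arm moves only by the tool drive_tool, never from a script. Its argument "commands" is a list of rows, each an object of numbers: "rx", "ry", "rz": the turn, a rotation vector about the world's x, y, z normalised to -1 to 1, where 1 is 8 degrees; "tx", "ty", "tz": the shift along the world's x, y, z normalised to -1 to 1, where 1 is 20 mm; "grip": the closure, from -1 (fully open) to 1 (shut). A call has 1 to 10 rows; each row shifts and turns the commanded pose from where the row before left it; what a row does not reach is not made up. A row lasts 1/8 s, in which the tool goes at most 62.5 mm and 10.7 degrees, less where a joint would pass 70% of its speed; a pose out of reach is approached as far as the arm can. A call with a number of a shift or a turn outside -1 to 1 is refused whole. A call with a gripper value outside its range is refused whole. The fingers move at their own pace and stop on an object; "grip_force" is the grip in N (left out, the last holds). Time passes only in rows, so rows that do not move let the fingers close. It gives the time, the measured TCP pose, the force and the opening at its end, in the units of the state.
- status.get_obs(): the state, without advancing time (a new reading comes with each control period).
- eyes.grab_frame(name): name is "side" or "top"; returns a dict with "frame" (384x512x3 uint8, blue, green, red), "range_z" (384x512 float32, m along the optical axis (not along the pixel's ray), 0 where there is no reading), "fx", "fy", "cx", "cy" (pixels), "dist_coeffs" ([k1, k2, p1, p2, k3] as OpenCV has them; the pictures are not rectified), "T" (4x4, takes a point from camera to world coordinates). Camera axes: x right, y down, z forward; pixel columns grow to the right and rows downward; lengths in m; the calibration is good to about 2 mm. A picture is of the moment at which its call begins.
- workorder.hand_in(): hands the job in, once; it reports no verdict.
Trained networks look in the newest picture that a camera, given by its name, has taken for a name from the list of things; names that differ only in an ending like _2 or _b are one class to them, and where a whole thing is asked for, a point or a joint stands for the part that bears it (a point fixed in the world has none). Each returns a list of dicts, best first, with "confidence" (0 to 1); they miss things now and then, are a little off and sometimes report something else, mostly with a low value. They report only what shows in the picture. A call takes as long as a camera call.
- spotter.boxes_of(camera, target): "position" ([column, row] as shares, 0 to 1, of the picture: columns of its width, rows of its height, amid what is visible of it).
- spotter.masks_of(camera, target): "mask" (384x512 bool, what is visible of it) and "position" ([column, row] as shares, 0 to 1, of the picture: columns of its width, rows of its height, amid what is visible of it).
The state is a dict: "clock": time; "joints": joint angles; "qvel": joint speeds; "tau": joint torques, N m; "tcp_pos": TCP position; "orientation": TCP orientation; "contact_force": force on the tool from outside, world axes, zero at the start; "moment": the same for the moment, N m; "grip_width": finger opening in m.
Only numpy, scipy, OpenCV 4.12 (cv2) and the standard library are available. Lean on these libraries where they do the work, as an engineer would, in place of code of your own. Each camera call takes 0.05 s, during which the arm holds its last target.

TASK

A small steel dish with one loose grinding ball in it stands under the clear bench shelf with its handle sticking out; take it by the handle, draw it out from under the shelf, and turn it a quarter turn on the way to the bead mill so that its pouring beak is over the open upper end of the feed chute and points straight down the chute, ready to tip. Keep the dish level and the ball in the middle of it all the way, and do not push the other things on the bench and shelf about. Finish while still holding the dish by its handle, level and still with the ball in the middle, the beak just above the chute and the dish resting on nothing.

Things in the scene. Friction and masses are not known exactly. Their poses are not given: they have to be found in the camera images.
- dish_center (a point): The dish: round stainless bowl, 91 mm across the rim, 34 mm high, on a 54 mm foot ring, floor dished to a radius of about 52 mm, about 70 g, with a black flat-sided straight handle. This point is on its axis, 17 mm above its underside (half-way up). Dish axes: +y along the handle (away from the bowl), +x towards the pouring beak (so the beak is a quarter turn clockwise from the handle, seen from above), +z up. It stands on the bench.
- dish_grip (a point): Where to take the handle: middle of the black grip, 125 mm from the dish's axis (at [0, 125, +14] mm from dish_center in dish axes), 31 mm above the dish's underside. The grip is a bar 14 mm wide (dish x), 18 mm tall, 100 mm long (69 to 169 mm from the axis); axes as the dish. The bowl is the heavy end: a grip of about 25 N keeps it level, under about 10 N it slowly droops between the fingers.
- dish_beak (a point): Tip of the small V-shaped pouring beak on the rim, 58 mm from the dish's axis along dish +x and 32 mm above the dish's underside (at [58, 0, +15] mm from dish_center); beak about 20 mm wide; axes as the dish.
- dish: The same dish as one body; origin on its axis at its underside, axes as above.
- ball_center (a point): Centre of the loose white ceramic grinding ball, 20 mm in diameter, about 17 g, rolling freely in the dish; at rest in the middle its centre is 21 mm above the dish's underside.
- ball: The same ball as one body (its origin turns with it as it rolls).
- riser: Clear acrylic bench shelf, fixed: deck 420 mm (its x) by 200 mm (its y), underside 95 mm and top 103 mm above the bench, on four 14 mm steel posts at [+-194, +-84] mm. Origin on the bench under the deck's centre; the dish's handle sticks out past its long +y edge (100 mm from the origin). The dish stands wholly under the deck.
- mill: White bench bead mill, fixed: housing 200 x 240 mm and 60 mm high, steel vessel with lid up to 141 mm, knobs to 163 mm, square inlet hopper to 185 mm. A sloping open steel trough (feed chute) runs from its inlet outwards along the mill's -y, the open end uppermost. Origin on the bench; +y is the horizontal direction from the chute's open end towards the vessel, +z up.
- chute_end (a point): Middle of the trough's floor at its open upper end, 193 mm above the bench, 170 mm from the mill's origin along its -y; axes as the mill. The trough is 46 mm wide outside and drops at 14 degrees towards the mill (+y); its side walls stand 24 mm above the floor.
- jar: Bystander: small white screw-cap jar, 52 mm across, 62 mm high, standing under the shelf beside the dish; origin at its underside.
- tip_box: Bystander: pipette tip box 122 x 86 x 51 mm on the shelf; origin at its underside.
- petri: Bystander: stack of two petri dishes, 90 mm across, 30 mm high, on the shelf; origin at its underside.
- bottle: Bystander: white reagent bottle with blue cap, 52 mm across, 85 mm high, on the bench's far side; origin at its underside.
- beaker: Bystander: empty glass beaker 70 mm across, 85 mm high, on the bench's far side; origin at its underside.
- spatula: Bystander: steel lab spoon 180 mm long lying on the bench near the robot, some 20 mm high; origin at its middle, underside.

How it is judged:
By the outcome, as a careful person would: the job done as asked, in the order asked, and still so for the second after the job is handed in, while the arm keeps its last pose, push and grip.
It also fails if it takes over 58 s, if anything falls off the work surface, if the arm or the gripper's body presses on something with over 40 N, if the wrist force passes 120 N, or if a joint passes its speed limit or range.

## Working session

There is one attempt and no reset: what is moved stays moved. The work goes in short steps, Python scripts to look and compute and a tool call to move; the robot and the scene stay as the last step left them, time stands still between calls to the robot, and variables do not carry over. Pictures are saved under pics/ and viewed, and the job is handed in when it is done.

Besides the shell and the picture viewer there is one more tool, called after "Call:" in YAML: its name, and indented under it one key for each argument. drive_tool: Moves the arm, as the interface text tells. Scaled input: -1 to 1 covers 20 mm each way for a shift and 8 degrees each way for a turn. Its arguments: {"type":"object","properties":{"commands":{"type":"array","items":{"type":"object","properties":{"rx":{"type":"number"},"ry":{"type":"number"},"rz":{"type":"number"},"tx":{"type":"number"},"ty":{"type":"number"},"tz":{"type":"number"},"grip":{"type":"number"}}}},"grip_force":{"type":"number"}},"required":["commands"]}

```bash
ls; mkdir -p pics
cat > h.py <<'E'
import numpy as np, cv2
from bench import status, eyes, workorder, spotter, r
def grab(n,save=None):
    f=eyes.grab_frame(n)
    if save: cv2.imwrite('pics/'+save,f['frame'])
    return f
def px2w(f,u,v,z=None):
    K=np.array([[f['fx'],0,f['cx']],[0,f['fy'],f['cy']],[0,0,1]])
    p=cv2.undistortPoints(np.array([[[u,v]]],float),K,np.array(f['dist_coeffs'])).ravel()
    return p
def cloud(f):
    K=np.array([[f['fx'],0,f['cx']],[0,f['fy'],f['cy']],[0,0,1]])
    H,W=f['range_z'].shape
    uv=np.stack(np.meshgrid(np.arange(W),np.arange(H)),-1).reshape(-1,1,2).astype(float)
    p=cv2.undistortPoints(uv,K,np.array(f['dist_coeffs'])).reshape(H,W,2)
    z=f['range_z'].astype(float)
    P=np.stack([p[...,0]*z,p[...,1]*z,z],-1)
    T=np.array(f['T'])
    Q=P@T[:3,:3].T+T[:3,3]
    Q[z==0]=np.nan
    return Q
def ray_at(f,u,v,h):
    p=px2w(f,u,v); T=np.array(f['T']); d=T[:3,:3]@np.array([p[0],p[1],1]); o=T[:3,3]
    return o+d*(h-o[2])/d[2]
E
python3 - <<'E'
from h import *
np.set_printoptions(precision=4,suppress=True)
print(status.get_obs())
for n in ['side','top']:
    f=grab(n,n+'0.png'); print(n,f['T'],f['fx'],f['dist_coeffs'])
    np.savez(n+'0.npz',**{k:np.array(v) for k,v in f.items()})
    C=cloud(f)
    for t in ['dish','dish_center','dish_grip','dish_beak','ball_center','riser','mill','chute_end','jar','tip_box','petri','bottle','beaker','spatula']:
        for m in spotter.masks_of(n,t)[:2]:
            mm=m['mask']; print(t,round(m['confidence'],2),np.array(m['position'])*[512,384],mm.sum(),np.nanmedian(C[mm],axis=0) if mm.any() else '')
E
```

```text
pics
{'clock': 0.0, 'joints': array([ 1.1229,  0.4778,  0.0223,  1.5564, -0.0115,  1.1093, -0.0831]), 'qvel': array([ 0.0023,  0.0007,  0.0018, -0.0011, -0.0004, -0.0016, -0.0003]), 'tau': array([ -0.0002, -59.6465,   1.608 , -28.1197,   0.0125,   0.0094,
        -0.    ]), 'tcp_pos': array([ 0.2248, -0.6359,  0.2303]), 'orientation': array([-3.0947, -0.5309,  0.0007]), 'contact_force': array([-0.0278, -0.2991, -0.308 ]), 'moment': array([-0.0158, -0.0337,  0.0281]), 'grip_width': 0.08549766573258144}
side [[-0.9898 -0.076   0.1206  0.4964]
 [-0.1421  0.5957 -0.7905  0.819 ]
 [-0.0117 -0.7996 -0.6004  0.7661]
 [ 0.      0.      0.      1.    ]] 360.8071265799838 [-0.1122  0.      0.      0.      0.    ]
dish 0.86 [275.8144 168.1152] 409 [ 0.5704 -0.2927  0.0251]
dish_center 0.94 [278.3232 165.312 ] 409 [ 0.5688 -0.2945  0.0243]
dish_grip 0.67 [278.9888 170.4192] 388 [ 0.5726 -0.2918  0.0245]
dish_beak 0.85 [279.7056 168.384 ] 397 [ 0.57   -0.295   0.0255]
dish_beak 0.2 [205.0048 196.416 ] 335 [ 0.7924 -0.0578  0.0439]
riser 0.61 [284.5184 146.6112] 2651 [ 0.5525 -0.3015  0.1008]
rise
[... 975 characters left out ...]
0.5778 -0.1922  0.0393]
dish_beak 0.22 [218.2144 145.8816] 412 [0.7841 0.1139 0.0261]
riser 0.85 [344.0128 212.5824] 5959 [ 0.5517 -0.3246  0.1036]
mill 0.59 [140.3904 186.7008] 4289 [0.6324 0.3605 0.0665]
chute_end 0.64 [141.7216 184.0128] 4310 [0.6324 0.3604 0.0662]
tip_box 0.71 [364.288  186.5856] 1132 [ 0.6278 -0.3834  0.1537]
tip_box 0.32 [268.5952 146.9184] 197 [ 0.7868 -0.0755  0.0598]
petri 0.62 [360.2944 238.8864] 622 [ 0.4589 -0.372   0.1329]
bottle 0.58 [269.1072 146.304 ] 195 [ 0.787  -0.0755  0.0599]
beaker 0.83 [215.1936 146.1888] 397 [0.784  0.1143 0.0274]
spatula 0.79 [224.7168 253.7088] 363 [0.4104 0.0865 0.0122]
spatula 0.36 [305.92   202.9056] 151 [ 0.5752 -0.1995  0.0393]
```

Run:
```python
import cv2
a=cv2.imread('pics/side0.png'); b=cv2.imread('pics/top0.png')
cv2.imwrite('pics/s0_crop.png',cv2.resize(a[60:384,100:420],None,fx=1.8,fy=1.8,interpolation=cv2.INTER_CUBIC))
cv2.imwrite('pics/t0_crop.png',cv2.resize(b[90:300,80:470],None,fx=2,fy=2,interpolation=cv2.INTER_CUBIC))
cv2.imwrite('pics/dish_side_crop.png',cv2.resize(a[110:230,220:350],None,fx=5,fy=5,interpolation=cv2.INTER_CUBIC)[:600])
```

```text
(no output)
```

View pics/s0_crop.png

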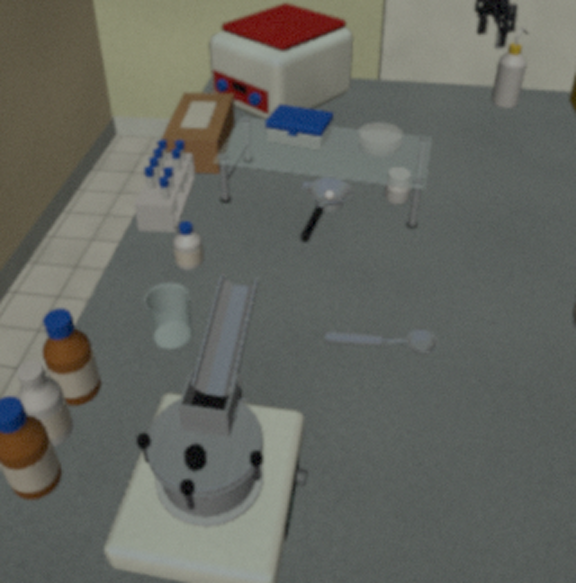

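View pics/t0_crop.png

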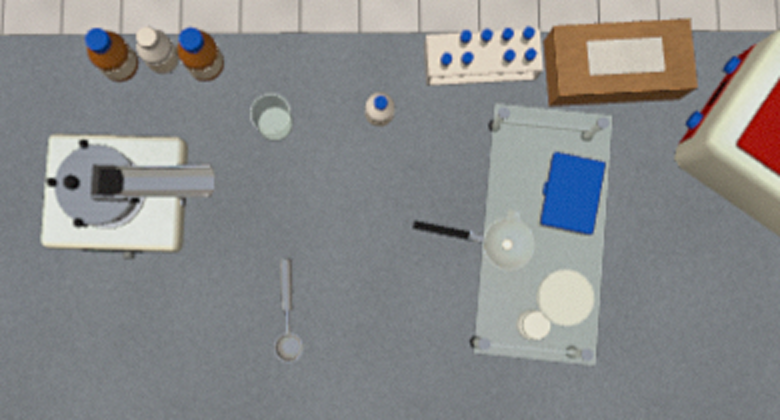

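View pics/dish_side_crop.png

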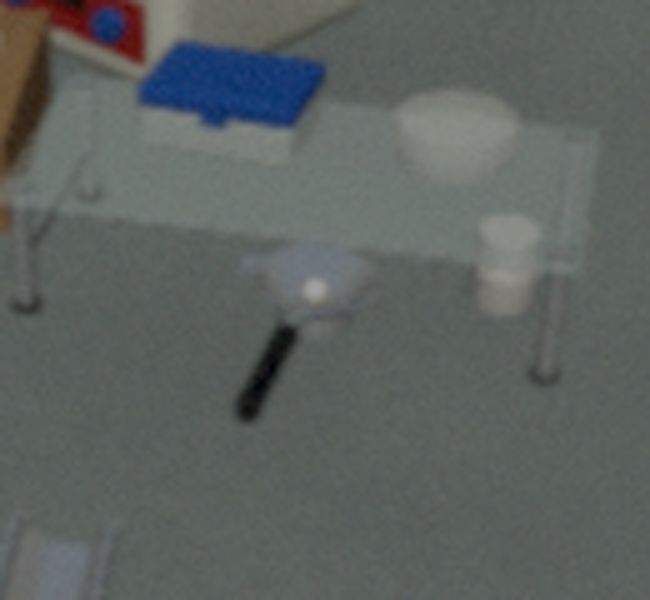

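Run:
```python
from h import *
from scipy.spatial.transform import Rotation as R
np.set_printoptions(precision=4,suppress=True)
print(R.from_rotvec([-3.0947,-0.5309,0.0007]).as_matrix())
def load(n): 
    d=np.load(n+'0.npz'); return {k:d[k] for k in d}
for n,box in [('top',(180,225,280,330)),('side',(150,215,250,300))]:
    f=load(n);C=cloud(f); im=f['frame'].astype(int).max(-1)
    m=np.zeros(im.shape,bool); r0,r1,c0,c1=box
    m[r0:r1,c0:c1]=im[r0:r1,c0:c1]<60
    P=C[m]; v,u=np.nonzero(m)
    print(n,m.sum(),'cloud med',np.nanmedian(P,axis=0),np.nanmin(P,0),np.nanmax(P,0))
    W=np.array([ray_at(f,a,b,0.040 if n=='top' else 0.033)for a,b in zip(u,v)])[:,:2]
    c=W.mean(0);U,S,V=np.linalg.svd(W-c); d=V[0]*np.sign(V[0,1]); t=(W-c)@d
    print('c',c,'dir',d,'ang',np.degrees(np.arctan2(d[1],d[0])),t.min(),t.max(),'mid',c+d*(t.min()+t.max())/2, ((W-c)@[-d[1],d[0]]).std())
    # cloud pts
    g=(P[:,2]>0.025)&(P[:,2]<0.06);print(g.sum())
    W=P[g,:2];c=W.mean(0);U,S,V=np.linalg.svd(W-c); d=V[0]*np.sign(V[0,1]); t=(W-c)@d
    print('cl c',c,'ang',np.degrees(np.arctan2(d[1],d[0])),t.min(),t.max(),'mid',c+d*(t.min()+t.max())/2)
    mm=max(spotter.masks_of(n,'ball_center'),key=lambda x:x['confidence'],default=None)
    if mm: 
        uv=np.array(mm['position'])*[512,384]; print('ball',mm['confidence'],mm['mask'].sum(),uv,ray_at(f,*uv,0.021))
    else: print('no ball')
f=load('side')
print('ball manual side',ray_at(f,220+315/5,110+290/5,.021)); 
f=load('top'); print('ball top',ray_at(f,80+507/2,90+244/2,.021),'beak',ray_at(f,80+513/2,90+214/2,.032))
for uv in [(491,104),(612,113),(596,363),(474,353)]: print('deck',ray_at(f,80+uv[0]/2,90+uv[1]/2,.103))
f=load('top');C=cloud(f)
# chute
m=(C[...,2]>0.13)&(C[...,1]>0.1)&(C[...,1]<0.4)&(C[...,0]>0.5)
v,u=np.nonzero(m);P=C[m]
for y in np.arange(0.1,0.4,0.01):
    g=abs(P[:,1]-y)<.005
    if g.any(): print(round(y,3),g.sum(),P[g,0].min(),P[g,0].max(),np.median(P[g,2]),P[g,2].min(),P[g,2].max())
```

```text
[[ 0.9428  0.3333 -0.0007]
 [ 0.3333 -0.9428  0.0016]
 [-0.0002 -0.0017 -1.    ]]
top 94 cloud med [ 0.5789 -0.1827  0.0407] [ 0.5675 -0.2276  0.0339] [ 0.593  -0.1371  0.0483]
c [ 0.5802 -0.1828] dir [0.208  0.9781] ang 77.99370931062614 -0.0459120677482327 0.04720783772816514 mid [ 0.5803 -0.1822] 0.003442763984463652
93
cl c [ 0.58   -0.1831] ang 78.00660105146515 -0.045703790586777544 0.04737928658148769 mid [ 0.5802 -0.1823]
no ball
side 94 cloud med [ 0.5825 -0.1692  0.036 ] [ 0.5682 -0.2217 -0.0014] [ 0.5973 -0.1275  0.0409]
c [ 0.5826 -0.1724] dir [0.1823 0.9832] ang 79.49806194777706 -0.057053215786889884 0.052224046333617116 mid [ 0.5822 -0.1748] 0.004863294449270024
90
cl c [ 0.5826 -0.1711] ang 77.63312945995764 -0.0517151464881518 0.044156724254225364 mid [ 0.5817 -0.1747]
no ball
ball manual side [ 0.556  -0.2936  0.021 ]
ball top [ 0.555  -0.3013  0.021 ] beak [ 0.6067 -0.3112  0.032 ]
deck [ 0.7863 -0.2659  0.103 ]
deck [ 0.77   -0.4704  0.103 ]
deck [ 0.3532 -0.4274  0.103 ]
deck [ 0.3703 -0.2284  0.103 ]
0.19 36 0.6156732979899255 0.6640941006891898 0.19694038267596
[... 1543 characters left out ...]
077435287 0.15541154534407797 0.1353507323657952 0.18760537705009406
0.35 92 0.5909185141646098 0.7005201299261923 0.1483289821637208 0.13492530247343515 0.18718107933652917
0.36 110 0.5872753426910184 0.7054645224328708 0.14598144364872834 0.13670640066660966 0.1892812166265141
0.37 115 0.5837499801825561 0.7088677181715969 0.1457088198992833 0.13405810444406807 0.19181092292249358
0.38 209 0.5810537096768051 0.9034736388826881 0.1493814145134118 0.1306483724226204 0.19056093142816044
0.39 121 0.580802027349361 0.9080832178601876 0.14357069398784517 0.13025973860820805 0.18943983288324007
0.4 56 0.5810859492477305 0.9062877792275177 0.1446344456695915 0.13272556967020432 0.15527007418640482
```

Run:
```python
import cv2
a=cv2.imread('pics/side0.png'); b=cv2.imread('pics/top0.png')
cv2.imwrite('pics/chute_t.png',cv2.resize(b[155:205,110:200],None,fx=8,fy=8,interpolation=cv2.INTER_CUBIC))
cv2.imwrite('pics/chute_s.png',cv2.resize(a[200:310,180:260],None,fx=5.4,fy=5.4,interpolation=cv2.INTER_CUBIC))
```

```text
(no output)
```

View pics/chute_t.png

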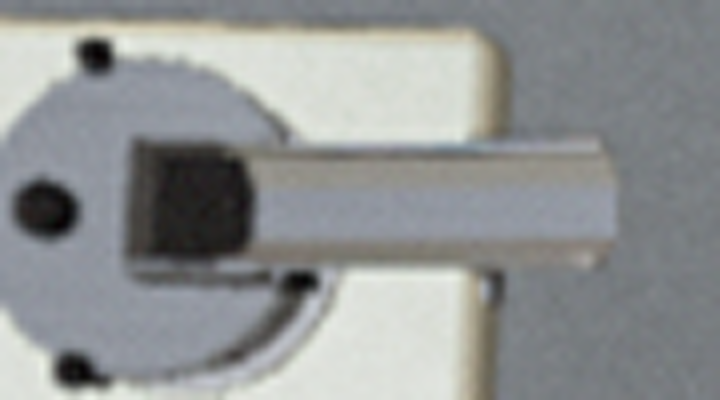

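View pics/chute_s.png

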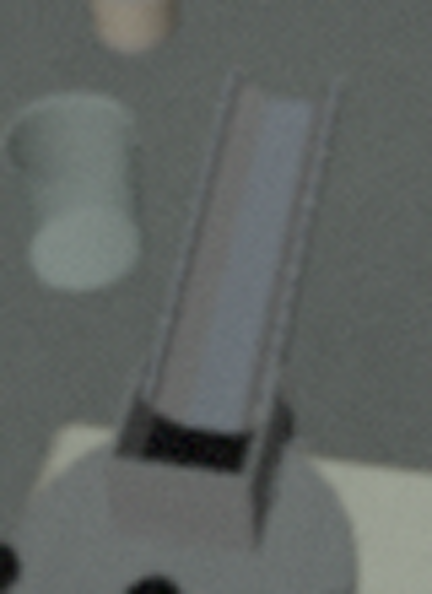

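Call:
drive_tool:
  commands:
    - {"tx": 0.593, "ty": 0.765, "rz": 0.244, "grip": -1}
    - {"tx": 0.593, "ty": 0.765, "rz": 0.244, "grip": -1}
    - {"tx": 0.593, "ty": 0.765, "rz": 0.244, "grip": -1}
    - {"tx": 0.593, "ty": 0.765, "rz": 0.244, "grip": -1}
    - {"tx": 0.593, "ty": 0.765, "rz": 0.244, "grip": -1}
    - {"tx": 0.593, "ty": 0.765, "rz": 0.244, "grip": -1}
    - {"tx": 0.593, "ty": 0.765, "rz": 0.244, "grip": -1}
    - {"tx": 0.593, "ty": 0.765, "rz": 0.244, "grip": -1}
    - {"tx": 0.593, "ty": 0.765, "rz": 0.244, "grip": -1}
    - {"tx": 0.593, "ty": 0.765, "rz": 0.244, "grip": -1}
  grip_force: 28

```text
validation failed for argument at $.co...
```

Call:
drive_tool:
  commands:
    - {"tx": 0.593, "ty": 0.765, "rz": 0.244, "grip": -1}
    - {"tx": 0.593, "ty": 0.765, "rz": 0.244, "grip": -1}
    - {"tx": 0.593, "ty": 0.765, "rz": 0.244, "grip": -1}
    - {"tx": 0.593, "ty": 0.765, "rz": 0.244, "grip": -1}
    - {"tx": 0.593, "ty": 0.765, "rz": 0.244, "grip": -1}
    - {"tx": 0.593, "ty": 0.765, "rz": 0.244, "grip": -1}
    - {"tx": 0.593, "ty": 0.765, "rz": 0.244, "grip": -1}
    - {"tx": 0.593, "ty": 0.765, "rz": 0.244, "grip": -1}
    - {"tx": 0.593, "ty": 0.765, "rz": 0.244, "grip": -1}
    - {"tx": 0.593, "ty": 0.765, "rz": 0.244, "grip": -1}

```text
validation failed for argument at $.co...
```

Call:
drive_tool:
  commands:
    - {"tx": 0.593, "ty": 0.765, "rz": 0.244, "grip": -1}
    - {"tx": 0.593, "ty": 0.765, "rz": 0.244, "grip": -1}
    - {"tx": 0.593, "ty": 0.765, "rz": 0.244, "grip": -1}
    - {"tx": 0.593, "ty": 0.765, "rz": 0.244, "grip": -1}
    - {"tx": 0.593, "ty": 0.765, "rz": 0.244, "grip": -1}
    - {"tx": 0.593, "ty": 0.765, "rz": 0.244, "grip": -1}
    - {"tx": 0.593, "ty": 0.765, "rz": 0.244, "grip": -1}
    - {"tx": 0.593, "ty": 0.765, "rz": 0.244, "grip": -1}
    - {"tx": 0.593, "ty": 0.765, "rz": 0.244, "grip": -1}
    - {"tx": 0.593, "ty": 0.765, "rz": 0.244, "grip": -1}

```text
validation failed for argument at $.co...
```

Call:
drive_tool:
  commands:
    - {"tz": -0.7, "grip": -1}
    - {"tz": -1, "grip": -1}
    - {"tz": -1, "grip": -1}
    - {"tz": -0.8, "grip": -1}
    - {"tz": -0.5, "grip": -1}
    - {"grip": -1}

```text
validation failed for argument at $.co...
```

```bash
cat > st.py <<'E'
from h import *
from scipy.spatial.transform import Rotation as R
np.set_printoptions(precision=4,suppress=True)
o=status.get_obs(); M=R.from_rotvec(o['orientation']).as_matrix()
print(o['clock'],o['tcp_pos'],'yaw y',np.degrees(np.arctan2(M[1,1],M[0,1])),'zaxis',M[:,2],'q',o['joints'],'F',o['contact_force'],'M',o['moment'],'w',o['grip_width'],'v',abs(o['qvel']).max())
E
python3 st.py; python3 -c "
from h import *
a=grab('side');b=grab('top')
cv2.imwrite('pics/a1.png',np.hstack([cv2.resize(a['frame'][80:220,200:340],(400,400),interpolation=2),cv2.resize(b['frame'][140:280,240:380],(400,400),interpolation=2)]))"
```

```text
1.6 [ 0.225  -0.6364  0.2313] yaw y -70.53338406638831 zaxis [ 0. -0. -1.] q [ 1.1229  0.477   0.0224  1.5554 -0.0115  1.1093 -0.0831] F [-0.106  -0.0941 -0.0373] M [ 0.0141 -0.0497  0.0094] w 0.08511359159778366 v 0.0013416930883291206
```

View pics/a1.png

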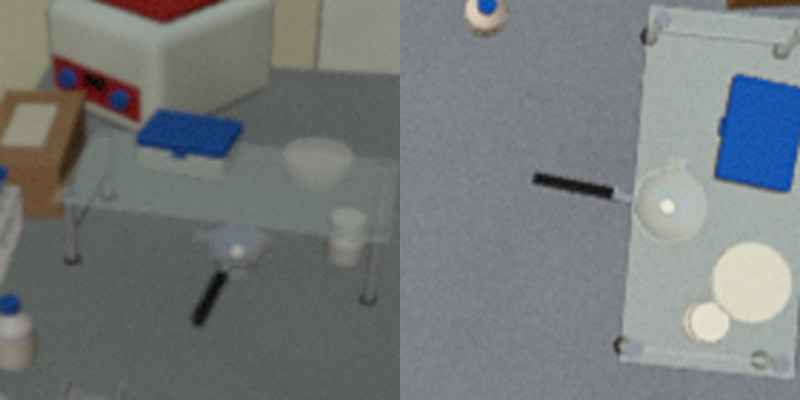

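Validation refused the rows; the scene is unchanged. I'll try rounder numbers and full rows.

Call:
drive_tool:
  commands:
    - {"tx": 0.6, "ty": 0.75, "tz": 0, "rx": 0, "ry": 0, "rz": 0.25, "grip": -1}
  grip_force: 28

```text
clock: 1.82
tcp_pos: [0.2359, -0.6218, 0.2312]
orientation: [3.087, 0.583, -0.001]
contact_force: [-0.6, 0.8, 0.1]
grip_width: 0.0855
```

Call:
drive_tool:
  commands:
    - {"tx": 0.6, "ty": 0.75, "rz": 0.25, "grip": -1}
    - {"tx": 0.6, "ty": 0.75, "rz": 0.25, "grip": -1}
    - {"tx": 0.6, "ty": 0.75, "rz": 0.25, "grip": -1}
    - {"tx": 0.6, "ty": 0.75, "rz": 0.25, "grip": -1}
    - {"tx": 0.6, "ty": 0.75, "rz": 0.25, "grip": -1}
    - {"tx": 0.6, "ty": 0.75, "rz": 0.25, "grip": -1}
    - {"tx": 0.6, "ty": 0.75, "rz": 0.25, "grip": -1}
    - {"tx": 0.6, "ty": 0.75, "rz": 0.25, "grip": -1}
    - {"tx": 0.6, "ty": 0.75, "rz": 0.25, "grip": -1}
    - {"tx": 0.6, "ty": 0.75, "rz": 0.25, "grip": -1}

```text
validation failed for argument at $.co...
```

Call:
drive_tool:
  commands:
    - {"tx": 0.6, "ty": 0.75, "tz": 0, "rx": 0, "ry": 0, "rz": 0.25, "grip": -1}
    - {"tx": 0.6, "ty": 0.75, "tz": 0, "rx": 0, "ry": 0, "rz": 0.25, "grip": -1}
    - {"tx": 0.6, "ty": 0.75, "tz": 0, "rx": 0, "ry": 0, "rz": 0.25, "grip": -1}
    - {"tx": 0.6, "ty": 0.75, "tz": 0, "rx": 0, "ry": 0, "rz": 0.25, "grip": -1}
    - {"tx": 0.6, "ty": 0.75, "tz": 0, "rx": 0, "ry": 0, "rz": 0.25, "grip": -1}
    - {"tx": 0.6, "ty": 0.75, "tz": 0, "rx": 0, "ry": 0, "rz": 0.25, "grip": -1}
    - {"tx": 0.6, "ty": 0.75, "tz": 0, "rx": 0, "ry": 0, "rz": 0.25, "grip": -1}
    - {"tx": 0.6, "ty": 0.75, "tz": 0, "rx": 0, "ry": 0, "rz": 0.25, "grip": -1}
    - {"tx": 0.6, "ty": 0.75, "tz": 0, "rx": 0, "ry": 0, "rz": 0.25, "grip": -1}
    - {"tx": 0.6, "ty": 0.75, "tz": 0, "rx": 0, "ry": 0, "rz": 0.25, "grip": -1}

```text
clock: 3.08
tcp_pos: [0.3578, -0.4704, 0.2313]
orientation: [2.937, 1.116, -0.0]
contact_force: [0.8, -0.5, 1.0]
grip_width: 0.0851
```

Call:
drive_tool:
  commands:
    - {"tx": 0.6, "ty": 0.75, "tz": 0, "rx": 0, "ry": 0, "rz": 0.25, "grip": -1}
    - {"tx": 0.6, "ty": 0.75, "tz": 0, "rx": 0, "ry": 0, "rz": 0.25, "grip": -1}
    - {"tx": 0.6, "ty": 0.75, "tz": 0, "rx": 0, "ry": 0, "rz": 0.25, "grip": -1}
    - {"tx": 0.6, "ty": 0.75, "tz": 0, "rx": 0, "ry": 0, "rz": 0.25, "grip": -1}
    - {"tx": 0.6, "ty": 0.75, "tz": 0, "rx": 0, "ry": 0, "rz": 0.25, "grip": -1}
    - {"tx": 0.6, "ty": 0.75, "tz": 0, "rx": 0, "ry": 0, "rz": 0.25, "grip": -1}
    - {"tx": 0.6, "ty": 0.75, "tz": 0, "rx": 0, "ry": 0, "rz": 0.25, "grip": -1}
    - {"tx": 0.6, "ty": 0.75, "tz": 0, "rx": 0, "ry": 0, "rz": 0.25, "grip": -1}
    - {"tx": 0.6, "ty": 0.75, "tz": 0, "rx": 0, "ry": 0, "rz": 0.25, "grip": -1}
    - {"tx": 0.6, "ty": 0.75, "tz": 0, "rx": 0, "ry": 0, "rz": 0.25, "grip": -1}

```text
clock: 4.32
tcp_pos: [0.4778, -0.3204, 0.2313]
orientation: [-2.698, -1.609, -0.0]
contact_force: [-0.4, 0.3, 0.1]
grip_width: 0.0851
```

Call:
drive_tool:
  commands:
    - {"tx": 0.6, "ty": 0.8, "tz": 0, "rx": 0, "ry": 0, "rz": 0.25, "grip": -1}
    - {"tx": 0.6, "ty": 0.8, "tz": 0, "rx": 0, "ry": 0, "rz": 0.25, "grip": -1}
    - {"tx": 0.6, "ty": 0.8, "tz": 0, "rx": 0, "ry": 0, "rz": 0.25, "grip": -1}
    - {"tx": 0.6, "ty": 0.8, "tz": 0, "rx": 0, "ry": 0, "rz": 0.25, "grip": -1}
    - {"tx": 0.6, "ty": 0.8, "tz": 0, "rx": 0, "ry": 0, "rz": 0.25, "grip": -1}
    - {"tx": 0.6, "ty": 0.8, "tz": 0, "rx": 0, "ry": 0, "rz": 0.25, "grip": -1}
    - {"tx": 0.6, "ty": 0.8, "tz": 0, "rx": 0, "ry": 0, "rz": 0.25, "grip": -1}
    - {"tx": 0.6, "ty": 0.8, "tz": 0, "rx": 0, "ry": 0, "rz": 0.25, "grip": -1}
    - {"tx": 0.4, "ty": 0.75, "tz": 0, "rx": 0, "ry": 0, "rz": 0.25, "grip": -1}
    - {"tx": 0, "ty": 0, "tz": 0, "rx": 0, "ry": 0, "rz": 0, "grip": -1}

```text
clock: 5.58
tcp_pos: [0.5817, -0.1765, 0.2313]
orientation: [-2.412, -2.012, -0.001]
contact_force: [-0.2, -0.0, 0.4]
grip_width: 0.0853
```

```bash
python3 st.py; python3 -c "
from h import *
a=grab('side');b=grab('top')
cv2.imwrite('pics/a2.png',np.hstack([cv2.resize(a['frame'][80:220,200:340],(400,400),interpolation=2),cv2.resize(b['frame'][140:280,240:380],(400,400),interpolation=2)]))"
```

```text
5.575 [ 0.5817 -0.1765  0.2313] yaw y -10.345421250754345 zaxis [ 0.0002  0.0008 -1.    ] q [ 0.4879  0.3957 -0.3861  1.7016  0.1647  1.0763 -0.1302] F [-0.2117 -0.0344  0.3645] M [0.0384 0.0249 0.0151] w 0.08525125854690352 v 0.03338864188918681
```

View pics/a2.png

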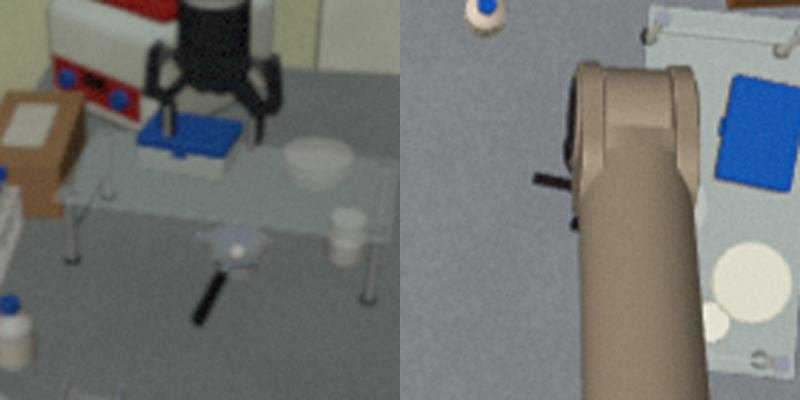

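Call:
drive_tool:
  commands:
    - {"tx": 0, "ty": 0, "tz": -0.5, "rx": 0, "ry": 0, "rz": -0.2, "grip": -1}
    - {"tx": 0, "ty": 0, "tz": -1, "rx": 0, "ry": 0, "rz": 0, "grip": -1}
    - {"tx": 0, "ty": 0, "tz": -1, "rx": 0, "ry": 0, "rz": 0, "grip": -1}
    - {"tx": 0, "ty": 0, "tz": -1, "rx": 0, "ry": 0, "rz": 0, "grip": -1}
    - {"tx": 0, "ty": 0, "tz": -1, "rx": 0, "ry": 0, "rz": 0, "grip": -1}
    - {"tx": 0, "ty": 0, "tz": -1, "rx": 0, "ry": 0, "rz": 0, "grip": -1}
    - {"tx": 0, "ty": 0, "tz": -1, "rx": 0, "ry": 0, "rz": 0, "grip": -1}
    - {"tx": 0, "ty": 0, "tz": -0.5, "rx": 0, "ry": 0, "rz": 0, "grip": -1}
    - {"tx": 0, "ty": 0, "tz": 0, "rx": 0, "ry": 0, "rz": 0, "grip": -1}

```text
clock: 6.8
tcp_pos: [0.5806, -0.1783, 0.0905]
orientation: [-2.443, -1.974, 0.001]
contact_force: [-0.0, 0.2, 0.1]
grip_width: 0.0855
```

```bash
python3 st.py; python3 -c "
from h import *
a=grab('side','side2.png')
cv2.imwrite('pics/a3.png',cv2.resize(a['frame'][100:220,220:340],(600,600),interpolation=2))"
```

```text
6.8 [ 0.5806 -0.1783  0.0905] yaw y -12.125177687764692 zaxis [-0.0013  0.0004 -1.    ] q [ 0.452   0.5535 -0.342   1.8172  0.2447  0.8138 -0.2238] F [-0.0321  0.1643  0.1011] M [0.0185 0.0383 0.0164] w 0.08545195812912361 v 0.022539343212235132
```

View pics/a3.png

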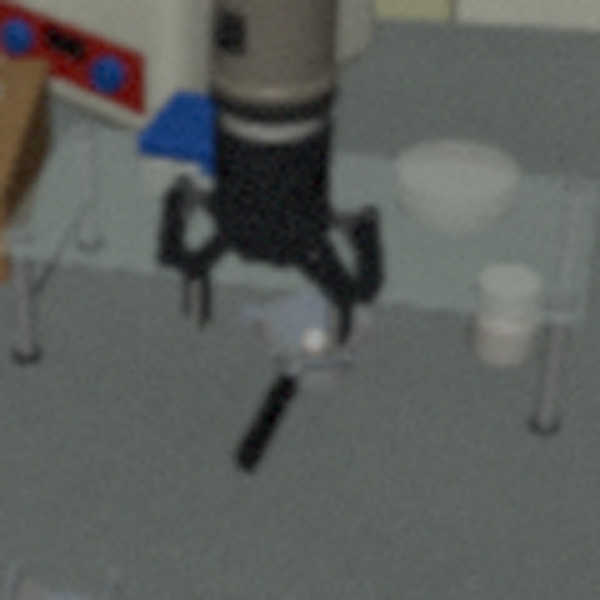

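Call:
drive_tool:
  commands:
    - {"tx": 0, "ty": 0, "tz": -0.5, "rx": 0, "ry": 0, "rz": 0, "grip": -1}
    - {"tx": 0, "ty": 0, "tz": -1, "rx": 0, "ry": 0, "rz": 0, "grip": -1}
    - {"tx": 0, "ty": 0, "tz": -1, "rx": 0, "ry": 0, "rz": 0, "grip": -1}
    - {"tx": 0, "ty": 0, "tz": -0.8, "rx": 0, "ry": 0, "rz": 0, "grip": -1}
    - {"tx": 0, "ty": 0, "tz": -0.5, "rx": 0, "ry": 0, "rz": 0, "grip": -1}
    - {"tx": 0, "ty": 0, "tz": 0, "rx": 0, "ry": 0, "rz": 0, "grip": -0.8}
    - {"tx": 0, "ty": 0, "tz": 0, "rx": 0, "ry": 0, "rz": 0, "grip": -0.5}
    - {"tx": 0, "ty": 0, "tz": 0, "rx": 0, "ry": 0, "rz": 0, "grip": -0.2}

```text
clock: 7.85
tcp_pos: [0.5815, -0.1786, 0.016]
orientation: [2.443, 1.973, 0.001]
contact_force: [0.1, 0.7, -0.1]
grip_width: 0.0513
```

```bash
python3 st.py; python3 -c "
from h import *
a=grab('side','side3.png')
cv2.imwrite('pics/a4.png',cv2.resize(a['frame'][100:220,220:340],(600,600),interpolation=2))"
```

```text
7.85 [ 0.5815 -0.1786  0.016 ] yaw y -12.136287093131596 zaxis [ 0.0013 -0.0003 -1.    ] q [ 0.4232  0.6577 -0.3054  1.8471  0.2969  0.68   -0.2664] F [ 0.0867  0.6559 -0.146 ] M [-0.0374  0.0319  0.0021] w 0.05125060401819782 v 0.002163111911821834
```

View pics/a4.png

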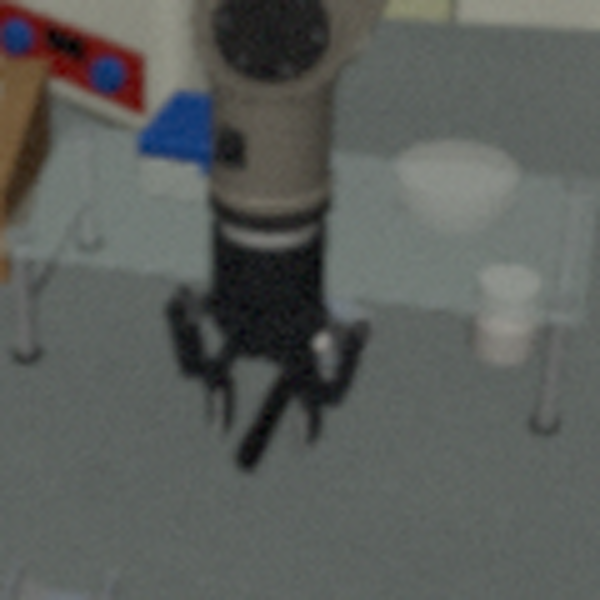

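Call:
drive_tool:
  commands:
    - {"tx": 0, "ty": 0, "tz": -0.15, "rx": 0, "ry": 0, "rz": 0, "grip": 0}
    - {"tx": 0, "ty": 0, "tz": 0, "rx": 0, "ry": 0, "rz": 0, "grip": 0.2}
    - {"tx": 0, "ty": 0, "tz": 0, "rx": 0, "ry": 0, "rz": 0, "grip": 0.4}
    - {"tx": 0, "ty": 0, "tz": 0, "rx": 0, "ry": 0, "rz": 0, "grip": 0.5}
    - {"tx": 0, "ty": 0, "tz": 0, "rx": 0, "ry": 0, "rz": 0, "grip": 0.55}
    - {"tx": 0, "ty": 0, "tz": 0, "rx": 0, "ry": 0, "rz": 0, "grip": 0.6}

```text
clock: 8.65
tcp_pos: [0.581, -0.1784, 0.0123]
orientation: [2.444, 1.974, 0.0]
contact_force: [-0.5, 0.6, 0.2]
grip_width: 0.0172
```

Call:
drive_tool:
  commands:
    - {"tx": 0, "ty": 0, "tz": 0, "rx": 0, "ry": 0, "rz": 0, "grip": 0.64}
    - {"tx": 0, "ty": 0, "tz": 0, "rx": 0, "ry": 0, "rz": 0, "grip": 0.68}
    - {"tx": 0, "ty": 0, "tz": 0, "rx": 0, "ry": 0, "rz": 0, "grip": 0.72}
    - {"tx": 0, "ty": 0, "tz": 0, "rx": 0, "ry": 0, "rz": 0, "grip": 0.8}

```text
clock: 9.15
tcp_pos: [0.5811, -0.1784, 0.0123]
orientation: [2.444, 1.974, 0.0]
contact_force: [-0.4, -0.8, -0.2]
grip_width: 0.0132
```

```bash
python3 st.py
```

```text
9.15 [ 0.5811 -0.1784  0.0123] yaw y -12.128593316415968 zaxis [ 0.0002 -0.     -1.    ] q [ 0.4217  0.663  -0.3035  1.8483  0.2989  0.6747 -0.2681] F [-0.3581 -0.7521 -0.219 ] M [-0.0519 -0.1161  0.0184] w 0.013176206203916251 v 0.0011677584668656426
```

Call:
drive_tool:
  commands:
    - {"tx": 0, "ty": 0, "tz": 0, "rx": 0, "ry": 0, "rz": 0, "grip": 1}
    - {"tx": 0, "ty": 0, "tz": 0, "rx": 0, "ry": 0, "rz": 0, "grip": 1}
    - {"tx": 0, "ty": 0, "tz": 0.05, "rx": 0, "ry": 0, "rz": 0, "grip": 1}
    - {"tx": 0, "ty": 0, "tz": 0.1, "rx": 0, "ry": 0, "rz": 0, "grip": 1}
    - {"tx": 0, "ty": 0, "tz": 0.15, "rx": 0, "ry": 0, "rz": 0, "grip": 1}
    - {"tx": 0, "ty": 0, "tz": 0.15, "rx": 0, "ry": 0, "rz": 0, "grip": 1}
    - {"tx": 0, "ty": 0, "tz": 0.1, "rx": 0, "ry": 0, "rz": 0, "grip": 1}
    - {"tx": 0, "ty": 0, "tz": 0.05, "rx": 0, "ry": 0, "rz": 0, "grip": 1}
    - {"tx": 0, "ty": 0, "tz": 0, "rx": 0, "ry": 0, "rz": 0, "grip": 1}
  grip_force: 30

```text
clock: 10.28
tcp_pos: [0.581, -0.1785, 0.0244]
orientation: [2.444, 1.974, 0.0]
contact_force: [0.1, -0.3, -0.0]
grip_width: 0.0138
```

```bash
python3 st.py; python3 -c "
from h import *
a=grab('side','side4.png');b=grab('top')
cv2.imwrite('pics/a5.png',np.hstack([cv2.resize(a['frame'][120:220,220:320],(400,400),interpolation=2),cv2.resize(b['frame'][160:260,270:370],(400,400),interpolation=2)]))"
```

```text
10.275 [ 0.581  -0.1785  0.0244] yaw y -12.134285490946834 zaxis [ 0.0001 -0.     -1.    ] q [ 0.427   0.6453 -0.3103  1.8452  0.2907  0.6954 -0.2614] F [ 0.1405 -0.3487 -0.0112] M [ 0.116   0.0019 -0.0171] w 0.013800386463130409 v 0.0032174360869380633
```

View pics/a5.png

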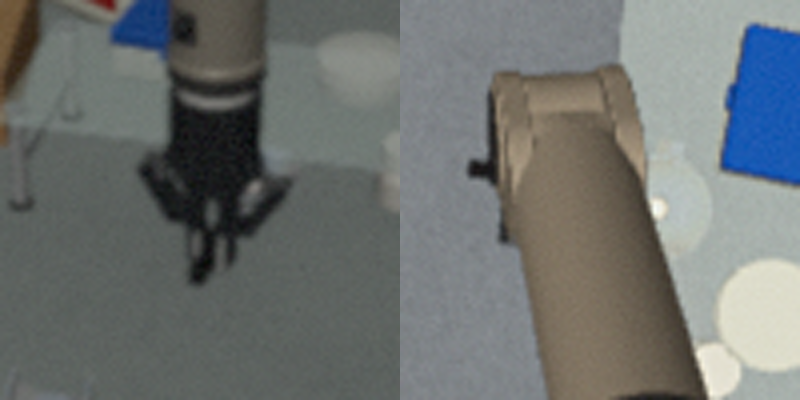

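Call:
drive_tool:
  commands:
    - {"tx": 0.01, "ty": 0.05, "tz": 0, "rx": 0, "ry": 0, "rz": 0, "grip": 1}
    - {"tx": 0.03, "ty": 0.15, "tz": 0, "rx": 0, "ry": 0, "rz": 0, "grip": 1}
    - {"tx": 0.05, "ty": 0.25, "tz": 0, "rx": 0, "ry": 0, "rz": 0, "grip": 1}
    - {"tx": 0.08, "ty": 0.39, "tz": 0, "rx": 0, "ry": 0, "rz": 0, "grip": 1}
    - {"tx": 0.11, "ty": 0.5, "tz": 0, "rx": 0, "ry": 0, "rz": 0, "grip": 1}
    - {"tx": 0.12, "ty": 0.58, "tz": 0, "rx": 0, "ry": 0, "rz": 0, "grip": 1}
    - {"tx": 0.12, "ty": 0.6, "tz": 0, "rx": 0, "ry": 0, "rz": 0, "grip": 1}
    - {"tx": 0.12, "ty": 0.6, "tz": 0, "rx": 0, "ry": 0, "rz": 0, "grip": 1}
    - {"tx": 0.12, "ty": 0.6, "tz": 0, "rx": 0, "ry": 0, "rz": 0, "grip": 1}
    - {"tx": 0.12, "ty": 0.6, "tz": 0, "rx": 0, "ry": 0, "rz": 0, "grip": 1}

```text
clock: 11.62
tcp_pos: [0.5988, -0.0911, 0.0243]
orientation: [2.444, 1.974, 0.0]
contact_force: [0.5, 0.5, -0.3]
grip_width: 0.0136
```

Call:
drive_tool:
  commands:
    - {"tx": 0.12, "ty": 0.6, "tz": 0, "rx": 0, "ry": 0, "rz": 0, "grip": 1}
    - {"tx": 0.12, "ty": 0.6, "tz": 0, "rx": 0, "ry": 0, "rz": 0, "grip": 1}
    - {"tx": 0.12, "ty": 0.58, "tz": 0, "rx": 0, "ry": 0, "rz": 0, "grip": 1}
    - {"tx": 0.11, "ty": 0.5, "tz": 0, "rx": 0, "ry": 0, "rz": 0, "grip": 1}
    - {"tx": 0.08, "ty": 0.39, "tz": 0, "rx": 0, "ry": 0, "rz": 0, "grip": 1}
    - {"tx": 0.05, "ty": 0.25, "tz": 0, "rx": 0, "ry": 0, "rz": 0, "grip": 1}
    - {"tx": 0.03, "ty": 0.15, "tz": 0, "rx": 0, "ry": 0, "rz": 0, "grip": 1}
    - {"tx": 0.01, "ty": 0.05, "tz": 0, "rx": 0, "ry": 0, "rz": 0, "grip": 1}
    - {"tx": 0, "ty": 0, "tz": 0, "rx": 0, "ry": 0, "rz": 0, "grip": 1}

```text
clock: 12.75
tcp_pos: [0.6114, -0.0299, 0.0243]
orientation: [2.444, 1.974, -0.0]
contact_force: [0.2, -0.5, -0.7]
grip_width: 0.0137
```

```bash
python3 st.py; python3 -c "
from h import *
a=grab('side','side5.png');b=grab('top','top5.png')
for n,f in (('side',a),('top',b)): np.savez(n+'5.npz',**{k:np.array(v) for k,v in f.items()})
cv2.imwrite('pics/a6.png',np.hstack([cv2.resize(a['frame'][140:240,200:300],(400,400),interpolation=2),cv2.resize(b['frame'][160:260,230:330],(400,400),interpolation=2)]))"
```

```text
12.75 [ 0.6114 -0.0299  0.0243] yaw y -12.151982574513125 zaxis [-0.0001 -0.0002 -1.    ] q [ 0.1764  0.6504 -0.3087  1.8344  0.2896  0.7008 -0.5082] F [ 0.1949 -0.4819 -0.6978] M [0.0442 0.0096 0.0068] w 0.01369550988551439 v 0.0027074501570249344
```

View pics/a6.png

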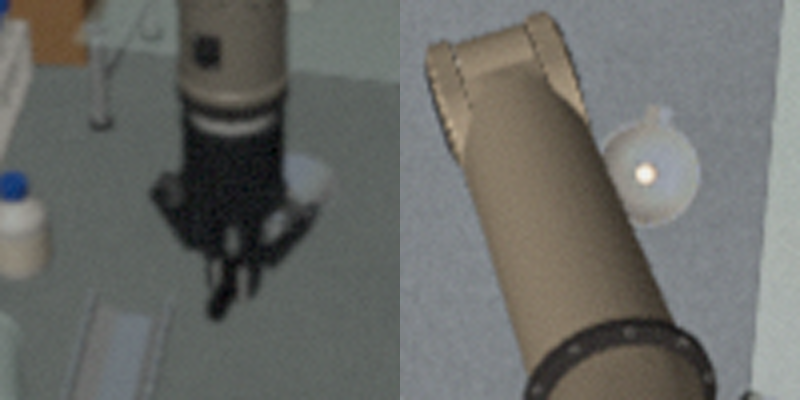

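Call:
drive_tool:
  commands:
    - {"tx": 0, "ty": 0, "tz": 0.05, "rx": 0, "ry": 0, "rz": 0, "grip": 1}
    - {"tx": 0, "ty": 0, "tz": 0.15, "rx": 0, "ry": 0, "rz": 0, "grip": 1}
    - {"tx": 0, "ty": 0, "tz": 0.3, "rx": 0, "ry": 0, "rz": 0, "grip": 1}
    - {"tx": 0, "ty": 0, "tz": 0.45, "rx": 0, "ry": 0, "rz": 0, "grip": 1}
    - {"tx": 0, "ty": 0, "tz": 0.6, "rx": 0, "ry": 0, "rz": 0, "grip": 1}
    - {"tx": 0, "ty": 0, "tz": 0.6, "rx": 0, "ry": 0, "rz": 0, "grip": 1}
    - {"tx": 0, "ty": 0, "tz": 0.6, "rx": 0, "ry": 0, "rz": 0, "grip": 1}
    - {"tx": 0, "ty": 0, "tz": 0.6, "rx": 0, "ry": 0, "rz": 0, "grip": 1}

```text
clock: 13.85
tcp_pos: [0.6115, -0.0296, 0.0923]
orientation: [2.444, 1.974, 0.0]
contact_force: [-0.5, 0.8, -0.4]
grip_width: 0.0136
```

Call:
drive_tool:
  commands:
    - {"tx": 0, "ty": 0, "tz": 0.6, "rx": 0, "ry": 0, "rz": 0, "grip": 1}
    - {"tx": 0, "ty": 0, "tz": 0.6, "rx": 0, "ry": 0, "rz": 0, "grip": 1}
    - {"tx": 0, "ty": 0, "tz": 0.6, "rx": 0, "ry": 0, "rz": 0, "grip": 1}
    - {"tx": 0, "ty": 0, "tz": 0.6, "rx": 0, "ry": 0, "rz": 0, "grip": 1}
    - {"tx": 0, "ty": 0, "tz": 0.45, "rx": 0, "ry": 0, "rz": 0, "grip": 1}
    - {"tx": 0, "ty": 0, "tz": 0.3, "rx": 0, "ry": 0, "rz": 0, "grip": 1}
    - {"tx": 0, "ty": 0, "tz": 0.15, "rx": 0, "ry": 0, "rz": 0, "grip": 1}
    - {"tx": 0, "ty": 0, "tz": 0.05, "rx": 0, "ry": 0, "rz": 0, "grip": 1}
    - {"tx": 0, "ty": 0, "tz": 0, "rx": 0, "ry": 0, "rz": 0, "grip": 1}

```text
clock: 14.98
tcp_pos: [0.6112, -0.0296, 0.158]
orientation: [-2.443, -1.974, 0.001]
contact_force: [0.0, -0.1, -1.1]
grip_width: 0.0134
```

```bash
python3 st.py
python3 - <<'E'
from h import *
a=grab('side','side6.png');b=grab('top','top6.png')
for n,f in (('side',a),('top',b)): np.savez(n+'6.npz',**{k:np.array(v) for k,v in f.items()})
cv2.imwrite('pics/a7.png',np.hstack([cv2.resize(a['frame'][100:240,180:320],(400,400),interpolation=2),cv2.resize(b['frame'][140:260,230:350],(400,400),interpolation=2)]))
f=b
print('chute end floor',ray_at(f,110+617/8,155+205/8,.193))
print('walls',ray_at(f,110+602/8,155+140/8,.217),ray_at(f,110+602/8,155+266/8,.217))
C=cloud(f)
xs=[];ys=[]
m=(C[...,2]>0.165)&(C[...,1]>0.195)&(C[...,1]<0.31)&(C[...,0]>0.6)&(C[...,0]<.68)
P=C[m]
for y in np.arange(.2,.31,.005):
    g=abs(P[:,1]-y)<.004; xs.append((P[g,0].min()+P[g,0].max())/2); ys.append(y)
p=np.polyfit(ys,xs,1); print('yaw',np.degrees(np.arctan(p[0])),'x at .187',np.polyval(p,.187))
E
```

```text
14.975 [ 0.6112 -0.0296  0.158 ] yaw y -12.130815927721697 zaxis [-0.0005  0.     -1.    ] q [ 0.2205  0.4767 -0.3635  1.7608  0.2031  0.9414 -0.4379] F [ 0.012  -0.092  -1.0818] M [ 0.0945 -0.0302  0.0475] w 0.013434880890264147 v 0.0035066681358688163
chute end floor [0.64215491 0.18566843 0.193     ]
walls [0.6638699  0.18783945 0.217     ] [0.61476855 0.18700791 0.217     ]
yaw 2.5379295753344873 x at .187 0.6387362618692853
```

View pics/a7.png

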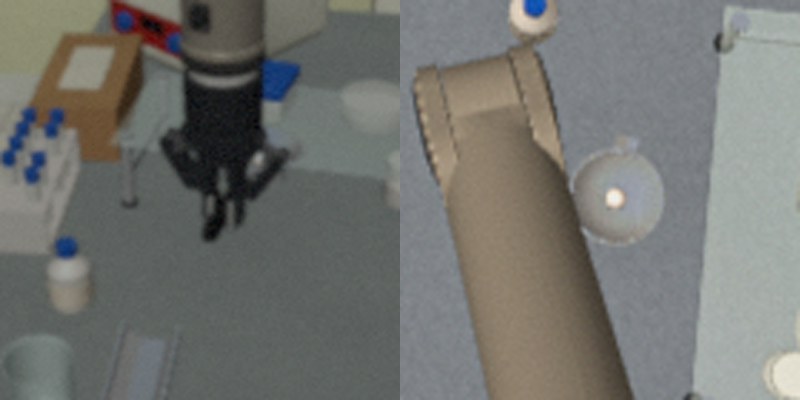

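Call:
drive_tool:
  commands:
    - {"tx": -0.015, "ty": 0.025, "tz": 0.015, "rx": 0, "ry": 0, "rz": 0.035, "grip": 1}
    - {"tx": -0.035, "ty": 0.065, "tz": 0.035, "rx": 0, "ry": 0, "rz": 0.09, "grip": 1}
    - {"tx": -0.065, "ty": 0.115, "tz": 0.065, "rx": 0, "ry": 0, "rz": 0.16, "grip": 1}
    - {"tx": -0.095, "ty": 0.165, "tz": 0.095, "rx": 0, "ry": 0, "rz": 0.235, "grip": 1}
    - {"tx": -0.125, "ty": 0.215, "tz": 0.125, "rx": 0, "ry": 0, "rz": 0.305, "grip": 1}
    - {"tx": -0.145, "ty": 0.25, "tz": 0.145, "rx": 0, "ry": 0, "rz": 0.36, "grip": 1}
    - {"tx": -0.145, "ty": 0.25, "tz": 0.145, "rx": 0, "ry": 0, "rz": 0.36, "grip": 1}
    - {"tx": -0.145, "ty": 0.25, "tz": 0.145, "rx": 0, "ry": 0, "rz": 0.36, "grip": 1}
    - {"tx": -0.145, "ty": 0.25, "tz": 0.145, "rx": 0, "ry": 0, "rz": 0.36, "grip": 1}
    - {"tx": -0.145, "ty": 0.25, "tz": 0.145, "rx": 0, "ry": 0, "rz": 0.36, "grip": 1}

```text
clock: 16.32
tcp_pos: [0.59, 0.0075, 0.1798]
orientation: [2.039, 2.39, 0.0]
contact_force: [-0.2, 0.6, -0.0]
grip_width: 0.0135
```

Call:
drive_tool:
  commands:
    - {"tx": -0.145, "ty": 0.25, "tz": 0.145, "rx": 0, "ry": 0, "rz": 0.36, "grip": 1}
    - {"tx": -0.145, "ty": 0.25, "tz": 0.145, "rx": 0, "ry": 0, "rz": 0.36, "grip": 1}
    - {"tx": -0.145, "ty": 0.25, "tz": 0.145, "rx": 0, "ry": 0, "rz": 0.36, "grip": 1}
    - {"tx": -0.145, "ty": 0.25, "tz": 0.145, "rx": 0, "ry": 0, "rz": 0.36, "grip": 1}
    - {"tx": -0.145, "ty": 0.25, "tz": 0.145, "rx": 0, "ry": 0, "rz": 0.36, "grip": 1}
    - {"tx": -0.145, "ty": 0.25, "tz": 0.145, "rx": 0, "ry": 0, "rz": 0.36, "grip": 1}
    - {"tx": -0.145, "ty": 0.25, "tz": 0.145, "rx": 0, "ry": 0, "rz": 0.36, "grip": 1}
    - {"tx": -0.145, "ty": 0.25, "tz": 0.145, "rx": 0, "ry": 0, "rz": 0.36, "grip": 1}
    - {"tx": -0.145, "ty": 0.25, "tz": 0.145, "rx": 0, "ry": 0, "rz": 0.36, "grip": 1}
    - {"tx": -0.145, "ty": 0.25, "tz": 0.145, "rx": 0, "ry": 0, "rz": 0.36, "grip": 1}

```text
clock: 17.58
tcp_pos: [0.5609, 0.0575, 0.2088]
orientation: [1.38, 2.822, -0.0]
contact_force: [-0.3, -0.2, -1.0]
grip_width: 0.0135
```

```bash
python3 st.py
```

```text
17.575 [0.5609 0.0575 0.2088] yaw y 37.864687612070874 zaxis [ 0.0001 -0.0001 -1.    ] q [ 0.2678  0.3818 -0.6045  1.817   0.2514  1.0197  0.225 ] F [-0.2697 -0.1834 -0.9979] M [0.0834 0.0727 0.0075] w 0.013518937236088376 v 0.3073013500749398
```

Tracking well; continue the second half.

Call:
drive_tool:
  commands:
    - {"tx": -0.145, "ty": 0.25, "tz": 0.145, "rx": 0, "ry": 0, "rz": 0.36, "grip": 1}
    - {"tx": -0.145, "ty": 0.25, "tz": 0.145, "rx": 0, "ry": 0, "rz": 0.36, "grip": 1}
    - {"tx": -0.145, "ty": 0.25, "tz": 0.145, "rx": 0, "ry": 0, "rz": 0.36, "grip": 1}
    - {"tx": -0.145, "ty": 0.25, "tz": 0.145, "rx": 0, "ry": 0, "rz": 0.36, "grip": 1}
    - {"tx": -0.145, "ty": 0.25, "tz": 0.145, "rx": 0, "ry": 0, "rz": 0.36, "grip": 1}
    - {"tx": -0.145, "ty": 0.25, "tz": 0.145, "rx": 0, "ry": 0, "rz": 0.36, "grip": 1}
    - {"tx": -0.145, "ty": 0.25, "tz": 0.145, "rx": 0, "ry": 0, "rz": 0.36, "grip": 1}
    - {"tx": -0.145, "ty": 0.25, "tz": 0.145, "rx": 0, "ry": 0, "rz": 0.36, "grip": 1}
    - {"tx": -0.145, "ty": 0.25, "tz": 0.145, "rx": 0, "ry": 0, "rz": 0.36, "grip": 1}
    - {"tx": -0.145, "ty": 0.25, "tz": 0.145, "rx": 0, "ry": 0, "rz": 0.36, "grip": 1}

```text
clock: 18.82
tcp_pos: [0.5318, 0.1074, 0.2378]
orientation: [0.635, 3.077, -0.0]
contact_force: [-0.2, 0.8, 0.1]
grip_width: 0.0135
```

Call:
drive_tool:
  commands:
    - {"tx": -0.145, "ty": 0.25, "tz": 0.145, "rx": 0, "ry": 0, "rz": 0.36, "grip": 1}
    - {"tx": -0.145, "ty": 0.25, "tz": 0.145, "rx": 0, "ry": 0, "rz": 0.36, "grip": 1}
    - {"tx": -0.145, "ty": 0.25, "tz": 0.145, "rx": 0, "ry": 0, "rz": 0.36, "grip": 1}
    - {"tx": -0.145, "ty": 0.25, "tz": 0.145, "rx": 0, "ry": 0, "rz": 0.36, "grip": 1}
    - {"tx": -0.125, "ty": 0.215, "tz": 0.125, "rx": 0, "ry": 0, "rz": 0.305, "grip": 1}
    - {"tx": -0.095, "ty": 0.165, "tz": 0.095, "rx": 0, "ry": 0, "rz": 0.235, "grip": 1}
    - {"tx": -0.065, "ty": 0.115, "tz": 0.065, "rx": 0, "ry": 0, "rz": 0.16, "grip": 1}
    - {"tx": -0.035, "ty": 0.065, "tz": 0.035, "rx": 0, "ry": 0, "rz": 0.09, "grip": 1}
    - {"tx": -0.015, "ty": 0.025, "tz": 0.015, "rx": 0, "ry": 0, "rz": 0.035, "grip": 1}
    - {"tx": 0, "ty": 0, "tz": 0, "rx": 0, "ry": 0, "rz": 0, "grip": 1}

```text
clock: 20.08
tcp_pos: [0.5139, 0.1387, 0.2557]
orientation: [-0.149, -3.138, 0.0]
contact_force: [0.3, 0.5, -1.0]
grip_width: 0.0136
```

```bash
python3 st.py
python3 - <<'E'
from h import *
a=grab('side','side7.png');b=grab('top','top7.png')
for n,f in (('side',a),('top',b)): np.savez(n+'7.npz',**{k:np.array(v) for k,v in f.items()})
cv2.imwrite('pics/a8.png',np.hstack([cv2.resize(a['frame'][160:300,160:300],(400,400),interpolation=2),cv2.resize(b['frame'][120:240,130:250],(400,400),interpolation=2)]))
E
```

```text
20.075 [0.5139 0.1387 0.2557] yaw y 84.57558867886964 zaxis [-0.0001 -0.     -1.    ] q [ 0.3001  0.3223 -0.8265  1.8252  0.2634  1.1082  0.8563] F [ 0.2633  0.4592 -0.9945] M [ 0.0291  0.1227 -0.0013] w 0.013640328341030933 v 0.0021616647698677227
```

View pics/a8.png

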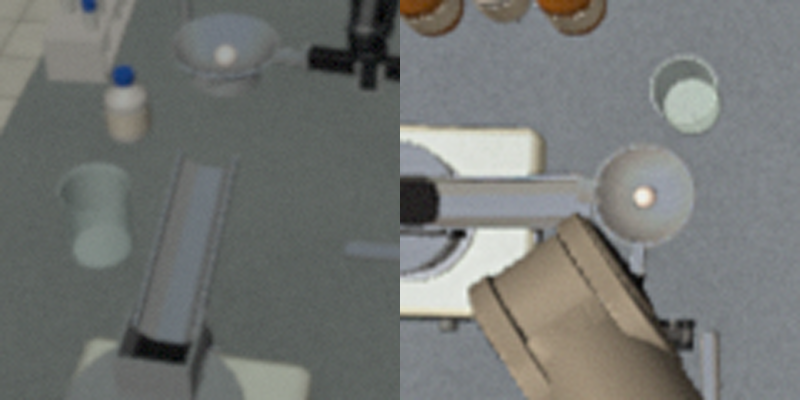

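```bash
cat > dish.py <<'E'
import sys
from h import *
np.set_printoptions(precision=4,suppress=True)
def analyse(k,c0,zu,tcp=None):
    for n in ('top','side'):
        d=np.load(f'{n}{k}.npz'); f={q:d[q] for q in d}; C=cloud(f)
        rr=np.hypot(C[...,0]-c0[0],C[...,1]-c0[1])
        m=(rr<.06)&(C[...,2]>zu+0.028)&(C[...,2]<zu+.05)
        P=C[m]; A=np.c_[P[:,:2]-c0,np.ones(len(P))]
        # circle fit
        def circ(Q):
            B=np.c_[2*Q[:,:2],np.ones(len(Q))]; s=np.linalg.lstsq(B,(Q[:,:2]**2).sum(1),rcond=None)[0]
            return s[:2],np.sqrt(s[2]+s[:2]@s[:2])
        c,R=circ(P)
        g=abs(np.hypot(*(P[:,:2]-c).T)-R)<.006
        co,*_=np.linalg.lstsq(A[g],P[g,2],rcond=None)
        print(n,len(P),'circ',c,R,'tilt deg x,y',np.degrees(np.arctan(co[:2])),'z',co[2])
        # ball: bright small blob inside dish
        im=f['frame'].astype(int).min(-1)
        v,u=np.nonzero((rr<.045)&(im>205)); 
        if len(u):
            q=ray_at(f,u.mean(),v.mean(),zu+.021); print('  ball',len(u),u.mean(),v.mean(),q)
            Q=C[v,u];print('  ball cloud',np.nanmedian(Q,axis=0))
        for t in ('dish_center','dish_beak','ball_center'):
            pass
E
python3 - <<'E'
from dish import *
analyse(7,np.array([0.638,0.133]),0.2557-0.0123)
for n in ('top','side'):
    d=np.load(f'{n}7.npz'); im=d['frame']; v=im.min(-1)
    print(n, np.sort(v[150:200,180:230].ravel())[-12:] if n=='top' else np.sort(v[160:195,220:260].ravel())[-12:])
b=np.load('top7.npz')['frame'];a=np.load('side7.npz')['frame']
cv2.imwrite('pics/b7.png',np.hstack([cv2.resize(a[155:205,215:265],(400,400),interpolation=2),cv2.resize(b[155:205,180:230],(400,400),interpolation=2)]))
E
```

```text
top 335 circ [0.6347 0.1287] 0.04256697124769873 tilt deg x,y [0.2024 0.8152] z 0.27646704528705224
  ball 10 202.2 178.5 [0.6373 0.1289 0.2644]
  ball cloud [0.6362 0.1279 0.2741]
side 273 circ [0.6368 0.1341] 0.0453216301335773 tilt deg x,y [-0.2117  0.6101] z 0.2746013247857368
top [201 201 208 211 216 220 221 226 228 230 233 235]
side [159 159 160 161 161 161 162 162 163 163 164 165]
```

View pics/b7.png

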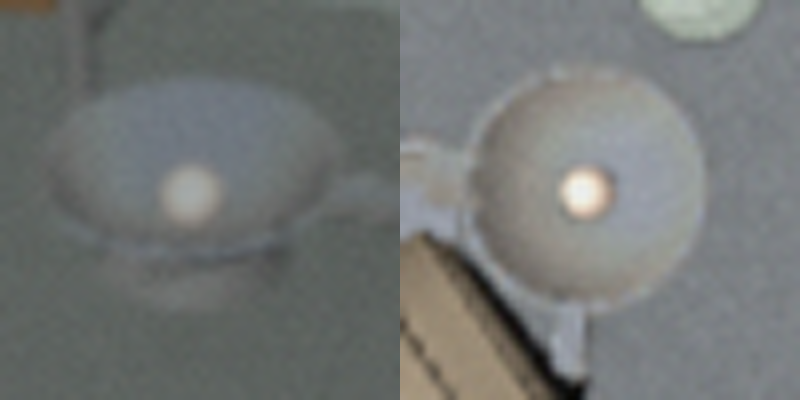

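Run:
```python
from h import *
np.set_printoptions(precision=4,suppress=True)
zu=.2557-.0123
d=np.load('top7.npz');f={q:d[q] for q in d}
print('top rim c',ray_at(f,180+188/8,155+188/8,zu+.034),'left/right',ray_at(f,180+68/8,178.5,zu+.034),ray_at(f,180+306/8,178.5,zu+.034),'top/bot',ray_at(f,203.5,155+62/8,zu+.034),ray_at(f,203.5,155+312/8,zu+.034))
d=np.load('side7.npz');f={q:d[q] for q in d}
u0=215;v0=155
L=ray_at(f,u0+46/8,v0+165/8,zu+.034);Rr=ray_at(f,u0+342/8,v0+165/8,zu+.034);T=ray_at(f,u0+200/8,v0+78/8,zu+.034);B=ray_at(f,u0+195/8,v0+248/8,zu+.034)
print('side',L,Rr,T,B,'ball',ray_at(f,u0+190/8,v0+194/8,zu+.021))
```

```text
top rim c [0.6353 0.1234 0.2774] left/right [0.6355 0.1675 0.2774] [0.6351 0.08   0.2774] top/bot [0.6823 0.1239 0.2774] [0.5893 0.1228 0.2774]
side [0.6788 0.1398 0.2774] [0.592  0.1289 0.2774] [0.6416 0.0881 0.2774] [0.6279 0.1747 0.2774] ball [0.6376 0.1312 0.2644]
```

Run:
```python
from h import *
np.set_printoptions(precision=4,suppress=True)
d=np.load('side7.npz');f={q:d[q] for q in d}
for p in [(255,85),(310,98),(232,72),(341,80)]: print(p,ray_at(f,180+p[0]/5.4,200+p[1]/5.4,.193 if p[0] in(255,310) else .217))
im=f['frame'];cv2.imwrite('pics/c7.png',cv2.resize(im[200:240,205:265],None,fx=12,fy=12,interpolation=2))
d=np.load('top7.npz');cv2.imwrite('pics/c7t.png',cv2.resize(d['frame'][160:200,165:225],None,fx=12,fy=12,interpolation=2))
```

```text
(255, 85) [0.6588 0.1849 0.193 ]
(310, 98) [0.633  0.1903 0.193 ]
(232, 72) [0.6635 0.2045 0.217 ]
(341, 80) [0.6162 0.2035 0.217 ]
```

View pics/c7.png

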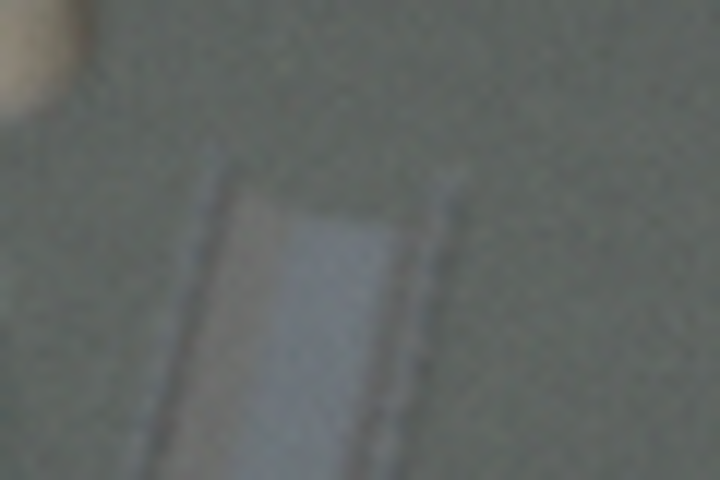

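View pics/c7t.png

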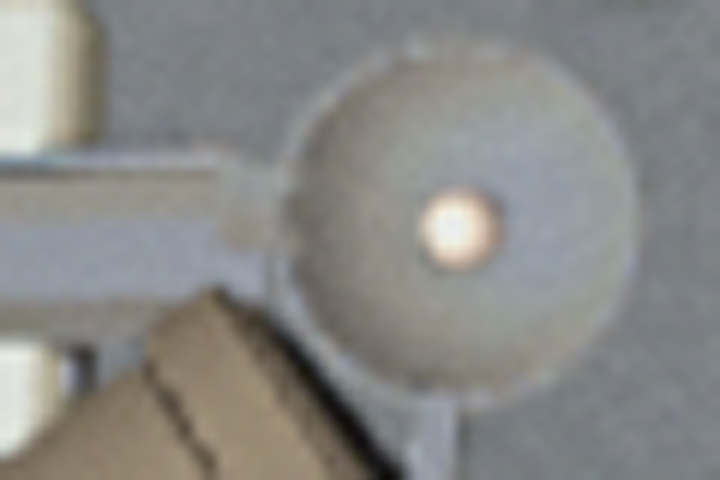

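Call:
drive_tool:
  commands:
    - {"tx": 0, "ty": 0.02, "tz": -0.05, "rx": 0, "ry": 0, "rz": 0.02, "grip": 1}
    - {"tx": 0, "ty": 0.04, "tz": -0.15, "rx": 0, "ry": 0, "rz": 0.04, "grip": 1}
    - {"tx": 0, "ty": 0.06, "tz": -0.25, "rx": 0, "ry": 0, "rz": 0.06, "grip": 1}
    - {"tx": 0, "ty": 0.07, "tz": -0.3, "rx": 0, "ry": 0, "rz": 0.06, "grip": 1}
    - {"tx": 0, "ty": 0.07, "tz": -0.3, "rx": 0, "ry": 0, "rz": 0.06, "grip": 1}
    - {"tx": 0, "ty": 0.06, "tz": -0.25, "rx": 0, "ry": 0, "rz": 0.06, "grip": 1}
    - {"tx": 0, "ty": 0.03, "tz": -0.15, "rx": 0, "ry": 0, "rz": 0.04, "grip": 1}
    - {"tx": 0, "ty": 0.01, "tz": -0.05, "rx": 0, "ry": 0, "rz": 0.01, "grip": 1}
    - {"tx": 0, "ty": 0, "tz": 0, "rx": 0, "ry": 0, "rz": 0, "grip": 1}

```text
clock: 21.3
tcp_pos: [0.5139, 0.146, 0.2259]
orientation: [0.072, 3.141, 0.0]
contact_force: [0.3, 0.9, -0.8]
grip_width: 0.0132
```

```bash
python3 st.py
python3 - <<'E'
from dish import *
a=grab('side','side8.png');b=grab('top','top8.png')
for n,f in (('side',a),('top',b)): np.savez(n+'8.npz',**{k:np.array(v) for k,v in f.items()})
o=status.get_obs(); analyse(8,np.array([0.6374,0.141]),o['tcp_pos'][2]-.0123)
cv2.imwrite('pics/b8.png',np.hstack([cv2.resize(a['frame'][165:225,205:265],(400,400),interpolation=2),cv2.resize(b['frame'][150:210,165:225],(400,400),interpolation=2)]))
E
```

```text
21.3 [0.5139 0.146  0.2259] yaw y 87.38652389290016 zaxis [ 0.0001  0.     -1.    ] q [ 0.2772  0.3612 -0.8247  1.8555  0.3028  1.0553  0.8581] F [ 0.3407  0.8914 -0.7823] M [ 0.0149  0.1151 -0.0205] w 0.013247919700083875 v 0.002624768906411173
top 309 circ [0.6346 0.1419] 0.04271578977845945 tilt deg x,y [-0.0829 -0.4117] z 0.2467421955428785
  ball 9 199.0 180.0 [0.6375 0.1425 0.2347]
  ball cloud [0.6356 0.1412 0.2456]
side 271 circ [0.6369 0.1465] 0.04523843560915836 tilt deg x,y [-0.3567  0.657 ] z 0.24478983277211447
```

View pics/b8.png

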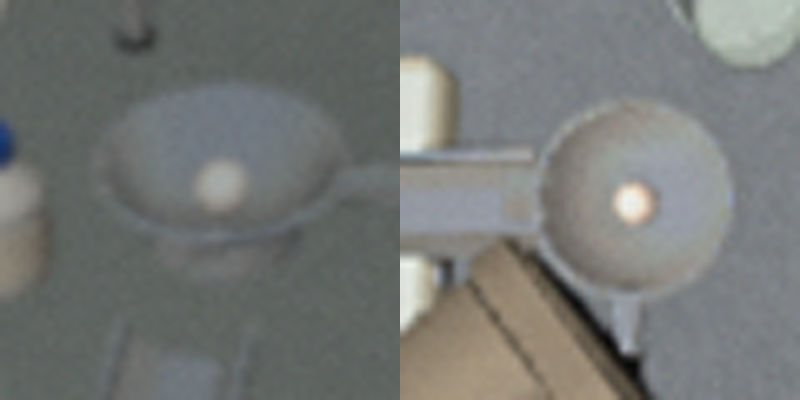

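Call:
drive_tool:
  commands:
    - {"tx": 0.01, "ty": -0.03, "tz": -0.05, "rx": 0, "ry": 0, "rz": 0, "grip": 1}
    - {"tx": 0.02, "ty": -0.04, "tz": -0.1, "rx": 0, "ry": 0, "rz": 0, "grip": 1}
    - {"tx": 0.02, "ty": -0.04, "tz": -0.15, "rx": 0, "ry": 0, "rz": 0, "grip": 1}
    - {"tx": 0, "ty": -0.03, "tz": -0.15, "rx": 0, "ry": 0, "rz": 0, "grip": 1}
    - {"tx": 0, "ty": 0, "tz": -0.15, "rx": 0, "ry": 0, "rz": 0, "grip": 1}
    - {"tx": 0, "ty": 0, "tz": -0.1, "rx": 0, "ry": 0, "rz": 0, "grip": 1}
    - {"tx": 0, "ty": 0, "tz": -0.07, "rx": 0, "ry": 0, "rz": 0, "grip": 1}
    - {"tx": 0, "ty": 0, "tz": -0.03, "rx": 0, "ry": 0, "rz": 0, "grip": 1}
    - {"tx": 0, "ty": 0, "tz": 0, "rx": 0, "ry": 0, "rz": 0, "grip": 1}
    - {"tx": 0, "ty": 0, "tz": 0, "rx": 0, "ry": 0, "rz": 0, "grip": 1}

```text
clock: 22.65
tcp_pos: [0.515, 0.1432, 0.2099]
orientation: [0.072, 3.141, 0.0]
contact_force: [-0.4, -0.4, -0.5]
grip_width: 0.0132
```

```bash
python3 st.py
python3 - <<'E'
from dish import *
a=grab('side','side9.png');b=grab('top','top9.png')
for n,f in (('side',a),('top',b)): np.savez(n+'9.npz',**{k:np.array(v) for k,v in f.items()})
o=status.get_obs(); analyse(9,np.array([0.6374,0.141]),o['tcp_pos'][2]-.0123)
cv2.imwrite('pics/b9.png',np.hstack([cv2.resize(a['frame'][170:230,205:265],(400,400),interpolation=2),cv2.resize(b['frame'][150:210,165:225],(400,400),interpolation=2)]))
E
```

```text
22.65 [0.515  0.1432 0.2099] yaw y 87.38835560947564 zaxis [ 0.0002  0.     -1.    ] q [ 0.2721  0.3795 -0.8155  1.8724  0.321   1.0257  0.848 ] F [-0.4154 -0.4163 -0.4804] M [0.0225 0.056  0.0101] w 0.013161560695564177 v 0.0012283411053008993
top 314 circ [0.6356 0.1395] 0.0428376297174546 tilt deg x,y [-0.2355  0.1477] z 0.2305737611026891
  ball 11 200.63636363636363 180.45454545454547 [0.6386 0.1397 0.2186]
  ball cloud [0.6383 0.1379 0.2279]
side 276 circ [0.6381 0.1441] 0.045355205424328 tilt deg x,y [-0.6016  0.3513] z 0.2287922030637774
```

View pics/b9.png

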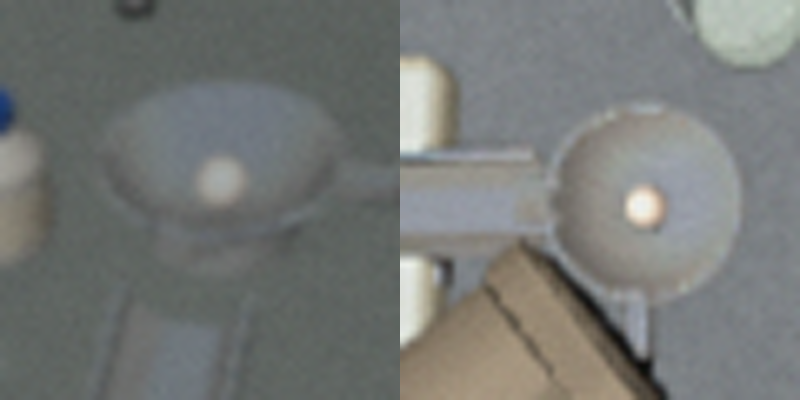

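View pics/side9.png

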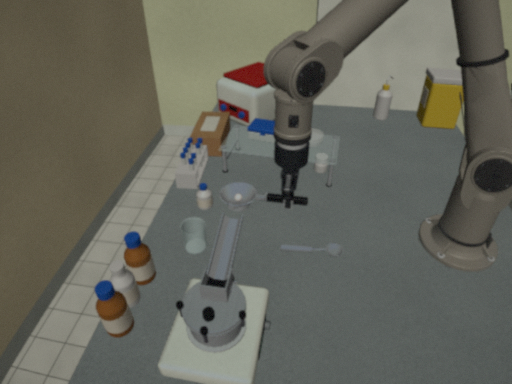

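Call:
drive_tool:
  commands:
    - {"tx": 0, "ty": 0, "tz": 0, "rx": 0, "ry": 0, "rz": 0, "grip": 1}
    - {"tx": 0, "ty": 0, "tz": 0, "rx": 0, "ry": 0, "rz": 0, "grip": 1}
    - {"tx": 0, "ty": 0, "tz": 0, "rx": 0, "ry": 0, "rz": 0, "grip": 1}
    - {"tx": 0, "ty": 0, "tz": 0, "rx": 0, "ry": 0, "rz": 0, "grip": 1}
    - {"tx": 0, "ty": 0, "tz": 0, "rx": 0, "ry": 0, "rz": 0, "grip": 1}
    - {"tx": 0, "ty": 0, "tz": 0, "rx": 0, "ry": 0, "rz": 0, "grip": 1}
    - {"tx": 0, "ty": 0, "tz": 0, "rx": 0, "ry": 0, "rz": 0, "grip": 1}
    - {"tx": 0, "ty": 0, "tz": 0, "rx": 0, "ry": 0, "rz": 0, "grip": 1}
  grip_force: 35

```text
clock: 23.75
tcp_pos: [0.5149, 0.1432, 0.2098]
orientation: [-0.072, -3.141, 0.0]
contact_force: [-0.0, -0.9, -0.6]
grip_width: 0.0136
```

```bash
python3 st.py
python3 - <<'E'
from dish import *
for k in range(10,13):
    a=grab('side');b=grab('top')
    for n,f in (('side',a),('top',b)): np.savez(f'{n}{k}.npz',**{q:np.array(v) for q,v in f.items()})
    o=status.get_obs(); analyse(k,np.array([0.6374,0.141]),o['tcp_pos'][2]-.0123)
for q in ((185.2,150+155/6.67,.217),): print('wall end',ray_at(b,*q))
print('beak',ray_at(b,183,180.7,.2296))
cv2.imwrite('pics/b12.png',cv2.resize(b['frame'][160:200,165:225],None,fx=12,fy=12,interpolation=2))
E
```

```text
23.75 [0.5149 0.1432 0.2098] yaw y 87.38731047750892 zaxis [-0.0001 -0.     -1.    ] q [ 0.2721  0.3795 -0.8155  1.8726  0.3209  1.0257  0.848 ] F [-0.0213 -0.8823 -0.615 ] M [0.0257 0.1016 0.0118] w 0.013599015970712636 v 0.0011282796505953708
top 314 circ [0.6358 0.1396] 0.043089110389150254 tilt deg x,y [-1.0014  0.3973] z 0.23013312028283014
  ball 10 200.8 180.5 [0.6384 0.1392 0.2185]
  ball cloud [0.6369 0.1377 0.225 ]
side 277 circ [0.6378 0.144 ] 0.045537071306648566 tilt deg x,y [-0.3407  0.7072] z 0.22853059143091853
top 308 circ [0.6358 0.1396] 0.04334618890769335 tilt deg x,y [-0.4671  0.4717] z 0.23033736871763622
  ball 10 200.8 180.5 [0.6384 0.1392 0.2185]
  ball cloud [0.6369 0.138  0.2265]
side 276 circ [0.6378 0.1443] 0.045609069667875146 tilt deg x,y [-0.4132  0.2658] z 0.22859842505612094
top 314 circ [0.6355 0.1393] 0.04292889968388441 tilt deg x,y [-1.1855  0.4924] z 0.23057757130624082
  ball 10 200.8 180.5 [0.6384 0.1392 0.2185]
  ball cloud [0.6368 0.1374 0.2268]
side 275 circ [0.6374 0.1439] 0.04544388949026779 tilt deg x,y [-0.4035  0.5067] z 0.2286505804999809
wall end [0.6616 0.188  0.217 ]
beak [0.6363 0.1921 0.2296]
```

View pics/b12.png

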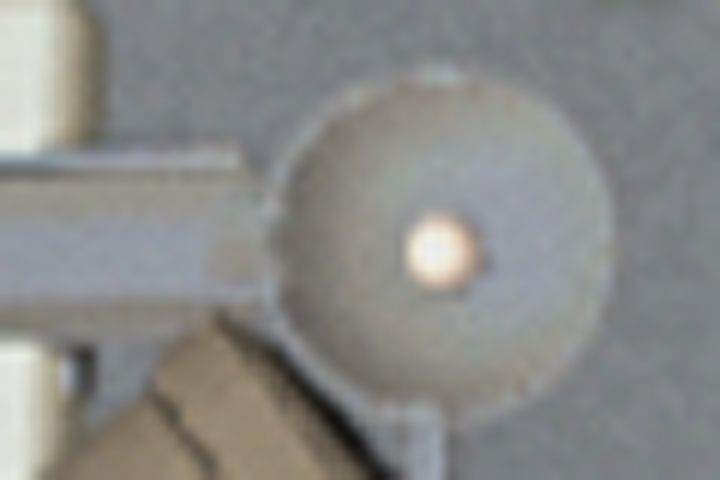

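Call:
drive_tool:
  commands:
    - {"tx": 0, "ty": 0.02, "tz": 0, "rx": 0, "ry": 0, "rz": 0, "grip": 1}
    - {"tx": 0, "ty": 0.04, "tz": 0, "rx": 0, "ry": 0, "rz": 0, "grip": 1}
    - {"tx": 0, "ty": 0.05, "tz": 0, "rx": 0, "ry": 0, "rz": 0, "grip": 1}
    - {"tx": 0, "ty": 0.03, "tz": 0, "rx": 0, "ry": 0, "rz": 0, "grip": 1}
    - {"tx": 0, "ty": 0.01, "tz": 0, "rx": 0, "ry": 0, "rz": 0, "grip": 1}
    - {"tx": 0, "ty": 0, "tz": 0, "rx": 0, "ry": 0, "rz": 0, "grip": 1}
    - {"tx": 0, "ty": 0, "tz": 0, "rx": 0, "ry": 0, "rz": 0, "grip": 1}
    - {"tx": 0, "ty": 0, "tz": 0, "rx": 0, "ry": 0, "rz": 0, "grip": 1}
    - {"tx": 0, "ty": 0, "tz": 0, "rx": 0, "ry": 0, "rz": 0, "grip": 1}
    - {"tx": 0, "ty": 0, "tz": 0, "rx": 0, "ry": 0, "rz": 0, "grip": 1}

```text
clock: 25.3
tcp_pos: [0.5149, 0.1461, 0.2098]
orientation: [-0.072, -3.141, 0.0]
contact_force: [0.1, -0.3, -1.3]
grip_width: 0.0131
```

```bash
python3 st.py
python3 - <<'E'
from dish import *
k=13
a=grab('side');b=grab('top')
for n,f in (('side',a),('top',b)): np.savez(f'{n}{k}.npz',**{q:np.array(v) for q,v in f.items()})
o=status.get_obs(); analyse(k,np.array([0.6374,0.144]),o['tcp_pos'][2]-.0123)
cv2.imwrite('pics/b13.png',np.hstack([cv2.resize(a['frame'][170:230,205:265],(400,400),interpolation=2),cv2.resize(b['frame'][150:210,165:225],(400,400),interpolation=2)]))
E
```

```text
25.3 [0.5149 0.1461 0.2098] yaw y 87.38674732600191 zaxis [-0. -0. -1.] q [ 0.2664  0.3811 -0.8158  1.8708  0.3222  1.0265  0.8418] F [ 0.0751 -0.2875 -1.2944] M [ 0.0335  0.0765 -0.0143] w 0.013143466440767006 v 0.0012585219041116793
top 315 circ [0.6357 0.1425] 0.042788836752823425 tilt deg x,y [-0.4997 -0.0104] z 0.23029250280610097
  ball 11 199.63636363636363 180.45454545454547 [0.6386 0.1428 0.2185]
  ball cloud [0.6381 0.1408 0.2299]
side 274 circ [0.6376 0.1469] 0.045650304871673514 tilt deg x,y [-0.2855  0.6066] z 0.22854827304388395
```

View pics/b13.png

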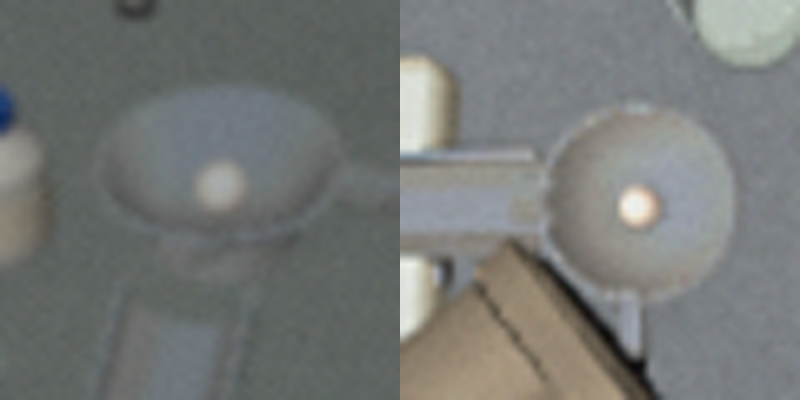

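The ball is centred and the dish level, with the beak tip (top crop around 515,205) over the trough between its walls. The force reading shows only the dish's weight, so I'm handing in.

```bash
python3 -c "
from bench import workorder
print(workorder.hand_in())"
```

```text
the job is handed in; nothing more can be done
None
```

I took the dish by its handle, lifted it about 12 mm and drew it out from under the shelf. I then raised it, turned it about 99.5°, and brought the beak over the chute's open upper end. The job was handed in at about 25 s with the dish still held at 35 N.

**Last checks**
- **Ball:** it sat within about 3 mm of the middle of the dish.
- **Level:** the rim tilt read about 0.5° or less along the handle and 0 to 0.6° along the beak. Single readings scattered by up to about 1°.
- **Direction:** the tool's yaw was 87.4°, the same as the measured chute direction.
- **Beak position:** it is roughly 8 to 18 mm inside the open end, and 10 to 13 mm above the side walls by calculation.
- **Contact:** the force on the tool was about 1 N, which is roughly the dish's own weight, so nothing suggests it is resting on anything.
- **Bystanders:** they looked unmoved in the pictures. I did not measure their positions again.

**Disagreements**
- The two cameras and the arm's own position differed by up to about 5 mm on where the dish centre is. I used a value between them.
- The first move calls were refused because every row needs all its fields. Nothing moved, and it only cost the time of the camera calls.

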